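Lean the blue colour-standard tile on the photo easel

TASK

The blue colour standard is to be photographed. Take the blue tile out of the rack and lean it on the small metal easel: lower edge in the trough between the front lip and the backrest, tile square and centred, tilted back so that it rests against the sloped backrest and stays there by itself. Set it down without dropping it, and leave the yellow and green tiles standing in the rack.

Things in the scene. Friction and masses are not known exactly. Their poses are not given: they have to be found in the camera images.
- blue_tile_centre (a point): centre of the blue glazed tile: flat, 70 mm wide (its y), 110 mm tall (its z, up), 8 mm thick (its x), 150 g, both faces blue, white strip along the lower edge. The point is mid-tile, 55 mm above the lower edge. Starts upright in a slot of the rack, top edge free: pinch it there across the 8 mm and lift straight up
- easel_seat (a point): middle of the fixed grey easel's trough floor, 12 mm above the worktop. x points level from lip to backrest (the way the tile leans), y along the trough, z up. Floor level, 22 mm deep in x (-11 to +11 mm); lip 8 mm high. Backrest starts at x = +11 mm, leans 20 degrees back (to +x), 100 mm wide, 55 mm long up its slope: the upper half of a 110 mm tile stands free above it
- yellow_tile_centre (a point): centre of the yellow tile, a bystander, same size and axes as the blue one. The tiles start upright in three slots, in random order, one behind another 60 mm apart along their x, in a fixed low white and grey rack 170 x 100 mm. Slots 11 mm wide, walls 22 mm high, open at the ends, slot floor 8 mm above the worktop
- green_tile_centre (a point): centre of the green tile, a bystander, same size and axes as the blue one, in another slot of the rack
Mind the look-alikes: they are no part of the job. Of the things that look like the part that bears blue_tile_centre, the largest one is meant. Leave any red look-alike of the part that bears green_tile_centre alone.

How it is judged:
At the end, for the whole second after the job is handed in: The blue tile rests in the trough, leaning on the backrest 11 to 40 degrees from vertical, centred within 20 mm and square within 15 degrees, released and at rest; the yellow and green tiles stand in the rack within 20 mm of their start, under 10 degrees from vertical (angle between blue_tile_centre's own z axis and vertical between 0.2 and 0.7 rad and x of blue_tile_centre in the frame of easel_seat between 0.014 and 0.038 m and y of blue_tile_centre in the frame of easel_seat between -0.02 and 0.02 m and z of blue_tile_centre in the frame of easel_seat between 0.038 and 0.06 m and angle between the y axis of blue_tile_centre and the y axis of easel_seat, either way round below 0.26 rad and linear speed of blue_tile below 0.02 m/s and angular speed of blue_tile below 0.1 rad/s and distance of each of yellow_tile_centre, green_tile_centre from where it was at the start of the episode below 0.02 m and angle between each of yellow_tile_centre, green_tile_centre's own z axis and vertical below 0.17 rad); the robot touches nothing.
It fails at once if the blue tile is dropped into the easel (falls faster than 0.6 m/s there) (linear speed of blue_tile above 0.6 m/s and horizontal distance between blue_tile_centre and easel_seat below 0.06 m and z of blue_tile_centre in the frame of easel_seat below 0.1 m).
It also fails if it takes over 40 s, if anything falls off the work surface, if the arm or the gripper's body presses on something with over 40 N, if the wrist force passes 120 N, or if a joint passes its speed limit or range.

ROBOT

A 7-joint arm with a two-finger parallel gripper is mounted at the origin on a cart in front of the work surface, level with it; the furniture and walls round the work are solid. World frame = base frame: x ahead of the robot, y to its left, z up, the work surface at z = 0. Lengths are in m, angles in rad, forces in N, time in s.
With the tool pointing down it reaches from about 0.425 to 0.825 m from the base axis. Payload 3.6 kg.
Tool frame: the origin (TCP) lies on the centre line of the jaws, within the pads' length; the fingertips stand 8 mm ahead of it and the grasp point (between the pads) lies 11 mm behind it; z points along the fingers, y is the direction in which the jaws open and shut (so a half turn about z gives the same grasp; the last joint's range is limited). The gripper opens to 85 mm and grips with 20 to 120 N. Pads are 22 mm wide; open, the fingers measure 114 mm over their backs; the gripper's body (76 mm by 85 mm) begins 54 mm behind the grasp point. The pads swing forward as they close: fully open they stand 13 mm farther back than shut.
Start: joints at [-1.296, 0.615, -0.013, 1.423, 0.008, 1.103, -0.04], TCP at [0.193, 0.621, 0.206] pointing down, gripper open.
Joint ranges: [-3.12, 3.12], [-0.3, 2.06], [-1.34, 1.32], [0.26, 2.42], [-1.36, 4.5], [0.01, 1.98], [-2.84, 2.84]. Speed limits (rad/s): [2.79, 2.79, 3.14, 3.14, 3.14, 3.14, 3.14].

INTERFACE

Orientations are given as a unit quaternion [w, x, y, z].
In Python, from plant import bot, gripper_to, camera, recognise, outline_of, mark_of, sensors gives the robot as it stands. Calls block until the motion is done:
- bot.move_ptp(position, orientation): joint-space move of the TCP to a pose.
- bot.move_straight(position, rotation=None, speed=0.15, f_stop=None): straight line of the TCP; rotation=None keeps the orientation; speed is the mean speed in m/s. With f_stop (N) it stops when the force on the tool has changed by that much, and returns True; else False.
- bot.move_j(angles): joint-space move.
- gripper_to(opening, grasp_force=None): finger opening in m; grasp_force is the grip in N (None keeps the last); returns when the fingers have stopped.
- bot.hold(seconds).
- bot.ik(position, orientation): joint angles nearest the present ones, or None.
- camera(name): name is "scene" or "top" or "wrist"; returns a dict with "image" (480x640x3 uint8, red, green, blue), "intrinsics" (3x3 intrinsics, pixels), "k1" (the pictures are not rectified: a ray, as slopes to the right and down, at radius r is drawn at 1 + k1 r^2 times it, then the intrinsics apply), "R" (3x3) and "t" (3): a world point X has camera coordinates R X + t. Camera axes: x right, y down, z forward; pixel columns grow to the right and rows downward; lengths in m; the calibration is good to about 2 mm. A picture is of the moment at which its call begins. There is no depth.
A pose or a line that the arm cannot do raises bot.PlanningError and nothing moves.
- bot.sign_off(): hands the job in, once; it reports no verdict.
Trained networks look in the newest picture that a camera, given by its name, has taken for a name from the list of things; names that differ only in an ending like _2 or _b are one class to them, and where a whole thing is asked for, a point or a joint stands for the part that bears it (a point fixed in the world has none). Each returns a list of dicts, best first, with "p" (0 to 1); they miss things now and then, are a little off and sometimes report something else, mostly with a low value. They report only what shows in the picture. A call takes as long as a camera call. They do not tell look-alikes from the thing itself.
- recognise(target, camera): "centre" ([x, y, z] in m, in world coordinates, good to about 4 mm: the middle of the surface that is visible of it).
- outline_of(target, camera): "mask" (480x640 bool, what is visible of it).
- mark_of(target, camera): "centre" ([x, y, z] in m, in world coordinates, good to about 4 mm: a listed point, or the origin of a listed thing).
Readings, each from a call of its own:
- sensors.get_time(): time.
- sensors.get_qpos(): joint angles.
- sensors.get_joint_velocities(): joint speeds.
- sensors.get_joint_torque(): joint torques, N m.
- sensors.get_eef_pos(): TCP position.
- sensors.get_eef_rot(): TCP orientation.
- sensors.get_force(): force on the tool from outside, world axes, zero at the start.
- sensors.get_ft_torque(): the same for the moment, N m.
- sensors.get_gripper_width(): finger opening in m.
Only numpy, scipy, OpenCV 4.12 (cv2) and the standard library are available. Lean on these libraries where they do the work, as an engineer would, in place of code of your own. Each camera call takes 0.05 s, during which the arm holds its last target.

## Working session

There is one attempt and no reset: what is moved stays moved. The work goes in short steps, each a Python script; the robot and the scene stay as the last script left them, time stands still between calls to the robot, and variables do not carry over. Pictures are saved under pics/ and viewed, and the job is handed in when it is done.

```bash
ls; mkdir -p pics
python3 - <<'E'
from plant import *
import cv2
for n in ["scene","top","wrist"]:
    c=camera(n); cv2.imwrite(f"pics/{n}0.png",c["image"][:,:,::-1])
    print(n,c["k1"],c["intrinsics"].tolist(),(-c["R"].T@c["t"]).round(3))
    for t in ["blue_tile_centre","easel_seat","yellow_tile_centre","green_tile_centre"]:
        print(t,[(round(d["p"],2),[round(float(v),3) for v in d["centre"]]) for d in mark_of(t,n)])
print(sensors.get_time(),sensors.get_eef_rot())
E
```

```text
pics
scene -0.14826291883547707 [[523.422601915209, 0.0, 327.7268191075942], [0.0, 523.422601915209, 227.0207833446493], [0.0, 0.0, 1.0]] [0.105 0.604 0.436]
blue_tile_centre [(0.92, [0.463, -0.159, 0.063]), (0.63, [0.454, -0.035, 0.041]), (0.62, [0.459, -0.337, 0.04])]
easel_seat [(0.94, [0.487, 0.092, 0.011]), (0.66, [0.575, -0.201, 0.063])]
yellow_tile_centre [(0.59, [0.576, -0.202, 0.059])]
green_tile_centre [(0.79, [0.521, -0.181, 0.061]), (0.67, [0.579, -0.347, 0.053])]
top -0.10265699171090889 [[514.0761043875406, 0.0, 319.8435909533837], [0.0, 514.0761043875406, 237.23894158107828], [0.0, 0.0, 1.0]] [ 0.483 -0.08   1.007]
blue_tile_centre [(0.85, [0.455, -0.341, 0.043]), (0.64, [0.452, -0.031, 0.041]), (0.6, [0.486, 0.092, 0.017]), (0.52, [0.461, -0.159, 0.062])]
easel_seat [(0.64, [0.487, 0.095, 0.017])]
yellow_tile_centre [(0.85, [0.577, -0.2, 0.062])]
green_tile_centre [(0.78, [0.578, -0.351, 0.056]), (0.61, [0.522, -0.182, 0.061])]
wrist -0.04589094483804404 [[383.96084159220084, 0.0, 321.0151064310311], [0.0, 383.96084159220084, 234.4008431153337], [0.0, 0.0, 1.0]] [0.118 0.644 0.374]
blue_tile_centre []
easel_seat []
yellow_tile_centre []
green_tile_centre []
0.75 [-1.87415109e-06  1.50309769e-01  9.88638950e-01 -3.13542456e-06]
```

View pics/scene0.png

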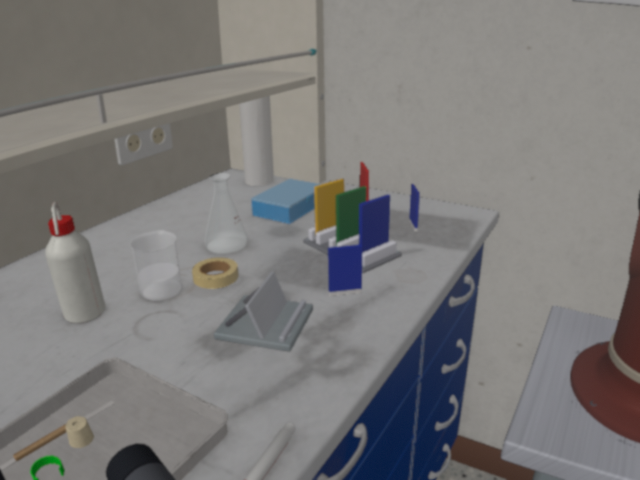

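View pics/top0.png

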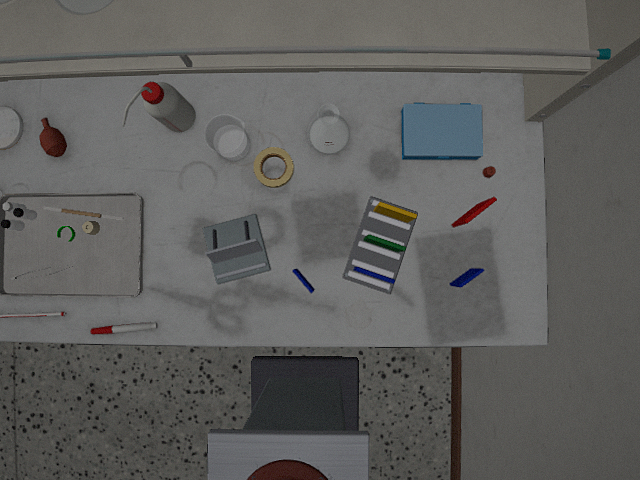

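The top view shows the rack with the blue tile at (374,275), green at (384,242) and yellow at (396,212). The blue look-alikes are at (303,280) and (467,277), and the easel is at (236,250). I'll zoom in on the rack and easel next.

Run:
```python
import cv2,numpy as np
a=cv2.imread("pics/top0.png"); s=cv2.imread("pics/scene0.png")
p=np.hstack([cv2.resize(a[200:300,190:290],(400,400),interpolation=cv2.INTER_CUBIC),cv2.resize(a[190:300,335:445],(400,400),interpolation=cv2.INTER_CUBIC)])
cv2.imwrite("pics/zoom_top.png",p)
cv2.imwrite("pics/zoom_scene.png",cv2.resize(s[150:360,200:440],(800,600)[:1]+(700,) if 0 else (686,600),interpolation=cv2.INTER_CUBIC))
```

```text
(no output)
```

View pics/zoom_top.png

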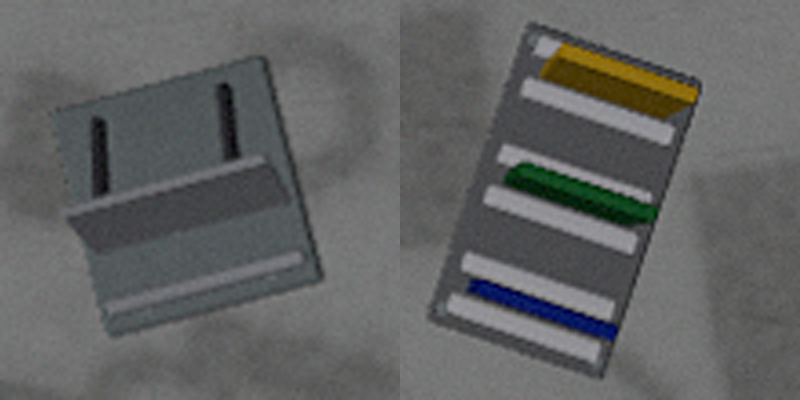

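View pics/zoom_scene.png

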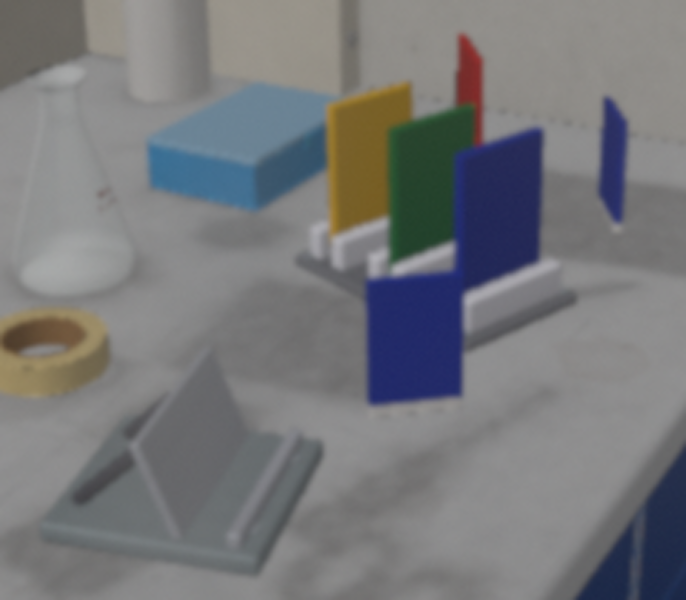

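```bash
cat > h.py <<'E'
from plant import *
import cv2,numpy as np
from scipy.spatial.transform import Rotation as Rn
def unproj(c,px,z):
    px=np.array(px,float).reshape(-1,1,2)
    u=cv2.undistortPoints(px,np.array(c["intrinsics"]),np.array([c["k1"],0,0,0.]))[:,0]
    d=np.c_[u,np.ones(len(u))]@c["R"]; o=-c["R"].T@c["t"]
    return o+d*((z-o[2])/d[:,2])[:,None]
def proj(c,X):
    return cv2.projectPoints(np.array(X,float).reshape(-1,1,3),cv2.Rodrigues(np.array(c["R"]))[0],np.array(c["t"]),np.array(c["intrinsics"]),np.array([c["k1"],0,0,0.]))[0][:,0]
def quat(Rm):
    q=Rn.from_matrix(Rm).as_quat(); return [float(v) for v in (q[3],q[0],q[1],q[2])]
def toolR(yaw,tilt=0,flip=1):
    # tile frame: x=(cos yaw,sin yaw), tilted back by tilt toward +x; tool y=flip*tile x, tool z=-tile z
    T=(Rn.from_euler('z',yaw)*Rn.from_euler('y',tilt)).as_matrix()
    y=flip*T[:,0]; z=-T[:,2]; return np.c_[np.cross(y,z),y,z]
def draw(c,X,img,col):
    for p in proj(c,X): cv2.circle(img,tuple(int(round(v)) for v in p),1,col,-1)
E
python3 - <<'E'
from h import *
c=camera("top")
def z(px,k,x0,y0): return [(x0+p[0]/k,y0+p[1]/k) for p in px]
# easel lip top (z .020), ends mid; base plate corners z .012
lip=unproj(c,z([(110,308),(302,258)],4,189.6,199.6),.020)
base=unproj(c,z([(52,112),(264,56),(325,275),(110,332)],4,189.6,199.6),.012)
d=lip[1]-lip[0]; print("lip",lip.round(4).tolist(),np.degrees(np.arctan2(-d[0],-d[1])))
print("base",base.round(4).tolist(),base.mean(0))
rk=unproj(c,z([(130,22),(300,85),(203,376),(30,318)],400/110,334.6,189.6),.008)
print("rack",rk.round(4).tolist(),rk.mean(0)); e=(rk[0]+rk[1]-rk[2]-rk[3]); print(np.degrees(np.arctan2(e[1],e[0])))
for fl in (1,-1):
  for nm,p,R in [("rack",[.462,-.159,.091],toolR(np.radians(-20),0,fl)),("up",[.462,-.159,.25],toolR(np.radians(-20),0,fl)),("ease",[.52,.1,.1],toolR(np.radians(15),np.radians(20),fl)),("easeup",[.52,.1,.25],toolR(np.radians(15),np.radians(20),fl))]:
    q=bot.ik(p,quat(R)); print(fl,nm,None if q is None else np.round(q,2))
E
```

```text
lip [[0.4577, 0.1349, 0.02], [0.4821, 0.0419, 0.02]] -14.72273895464732
base [[0.5531, 0.1665, 0.012], [0.5804, 0.0623, 0.012], [0.4739, 0.0317, 0.012], [0.4458, 0.1366, 0.012]] [0.51331897 0.09925372 0.012     ]
rack [[0.616, -0.1616, 0.008], [0.5822, -0.2528, 0.008], [0.4266, -0.1999, 0.008], [0.4574, -0.1078, 0.008]] [ 0.52056146 -0.1805251   0.008     ]
-18.75102798364943
1 rack [-0.13  0.61  0.63  2.03 -0.56  0.68  0.51]
1 up [-0.38  0.46  0.99  1.83 -0.43  1.09  0.42]
1 ease [-0.41  0.75  0.31  1.59 -0.18  1.18  0.22]
1 easeup [-0.43  0.6   0.34  1.42 -0.14  1.5   0.18]
-1 rack [-0.38  0.81  1.13  2.03 -0.94  0.95 -2.22]
-1 up [ 1.03  0.53 -1.15  1.79  0.52  1.17  2.52]
-1 ease [ 0.1   0.81 -0.61  1.57  0.39  1.26  2.78]
-1 easeup [-0.78  0.81  1.13  1.43 -0.53  1.64 -2.51]
```

Run:
```python
from h import *
gripper_to(0.04)
bot.move_ptp([.27,.42,.30],quat(toolR(np.radians(50))))
bot.move_ptp([.47,.09,.28],quat(toolR(np.radians(14.7))))
c=camera("wrist"); cv2.imwrite("pics/wE.png",c["image"][:,:,::-1]); np.savez("wE.npz",**c)
print("E",(-c["R"].T@c["t"]).round(3),[(round(d["p"],2),np.round(d["centre"],4).tolist()) for d in mark_of("easel_seat","wrist")])
bot.move_ptp([.462,-.159,.28],quat(toolR(np.radians(-19.5))))
c=camera("wrist"); cv2.imwrite("pics/wR.png",c["image"][:,:,::-1]); np.savez("wR.npz",**c)
print("R",(-c["R"].T@c["t"]).round(3))
for t in ["blue","yellow","green"]: print(t,[(round(d["p"],2),np.round(d["centre"],4).tolist()) for d in mark_of(t+"_tile_centre","wrist")])
print(sensors.get_time(),sensors.get_qpos().round(2) if hasattr(sensors.get_qpos(),'round') else sensors.get_qpos())
```

```text
E [0.449 0.168 0.448] [(0.57, [0.4854, 0.0948, 0.0168])]
R [ 0.488 -0.083  0.448]
blue [(0.66, [0.4568, -0.0331, 0.0405]), (0.62, [0.4565, -0.3363, 0.0383])]
yellow [(0.87, [0.5796, -0.2006, 0.0644])]
green [(0.95, [0.5768, -0.347, 0.0575]), (0.92, [0.5197, -0.1816, 0.0604])]
4.9667 [-0.21  0.34  0.69  1.77 -0.24  1.11  0.22]
```

View pics/wE.png

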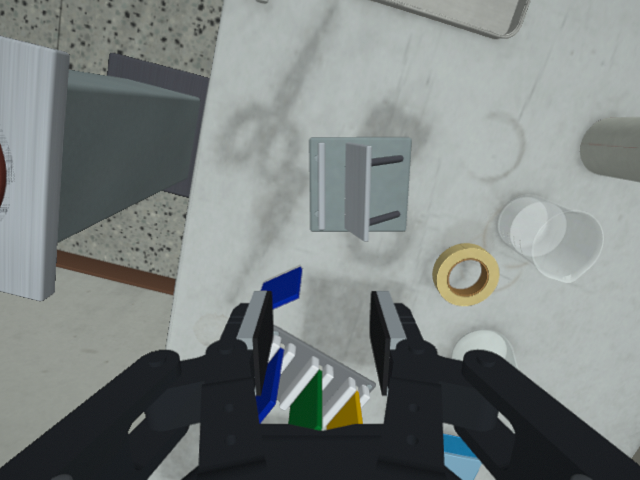

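View pics/wR.png

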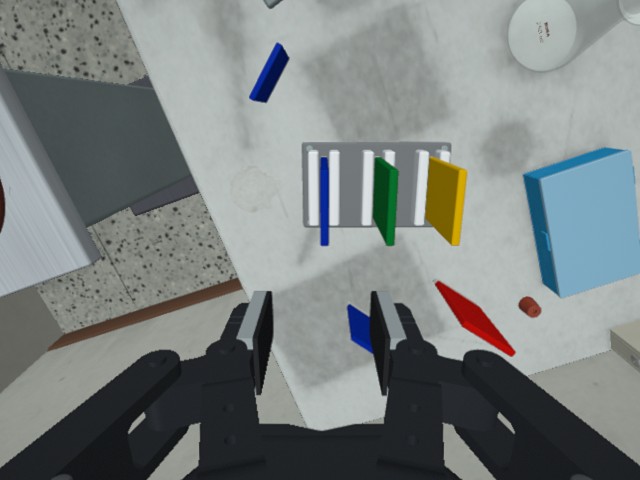

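The wrist view over the rack shows the blue tile's top edge between about (325,157) and (325,245), with the rack lined up to the image. The other view shows the easel at (310–410, 137–232) with the lip at x≈321. I'll check my model of both against these images with an overlay.

```bash
cat > ov.py <<'E'
from h import *
def fr(p,yaw,pts):
    return np.array(p)+np.array(pts)@Rn.from_euler('z',yaw).as_matrix().T
def seg(pts):
    return np.concatenate([np.linspace(pts[i],pts[i+1],60) for i in range(len(pts)-1)])
def over(fn,p,ytile,seat,yse,out,box):
    c=dict(np.load(fn)); im=c["image"][:,:,::-1].copy(); k=box[4]
    x0,y0,x1,y1=box[:4]; big=cv2.resize(im[y0:y1,x0:x1],None,fx=k,fy=k,interpolation=cv2.INTER_CUBIC)
    def dr(X,col):
        for q in proj(c,X):
            cv2.circle(big,tuple(int(round(v)) for v in ((q-[x0,y0]+.5)*k)),1,col,-1)
    for z in (.055,):
        dr(fr(p,ytile,seg([(-.004,-.035,z),(.004,-.035,z),(.004,.035,z),(-.004,.035,z),(-.004,-.035,z)])),(0,0,255))
    dr(fr(p,ytile,seg([(-.0255+.0,-.05,-.055),(.1445,-.05,-.055),(.1445,.05,-.055),(-.0255,.05,-.055),(-.0255,-.05,-.055)])),(0,255,255))
    s=np.sin(np.radians(20))*.055; h=np.cos(np.radians(20))*.055
    dr(fr(seat,yse,seg([(.011,-.05,0),(.011+s,-.05,h),(.011+s,.05,h),(.011,.05,0),(.011,-.05,0)])),(0,0,255))
    dr(fr(seat,yse,seg([(-.011,-.048,.008),(-.011,.048,.008)])),(0,255,255))
    cv2.imwrite(out,big)
E
python3 - <<'E'
from ov import *
P=[.462,-.159,.063];Y=np.radians(-19.5);S=[.4855,.0935,.012];YS=np.radians(14.7)
over("wR.npz",P,Y,S,YS,"pics/ovR.png",(290,130,480,260,4))
over("wE.npz",P,Y,S,YS,"pics/ovE.png",(290,120,430,250,4))
E
```

```text
(no output)
```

View pics/ovR.png

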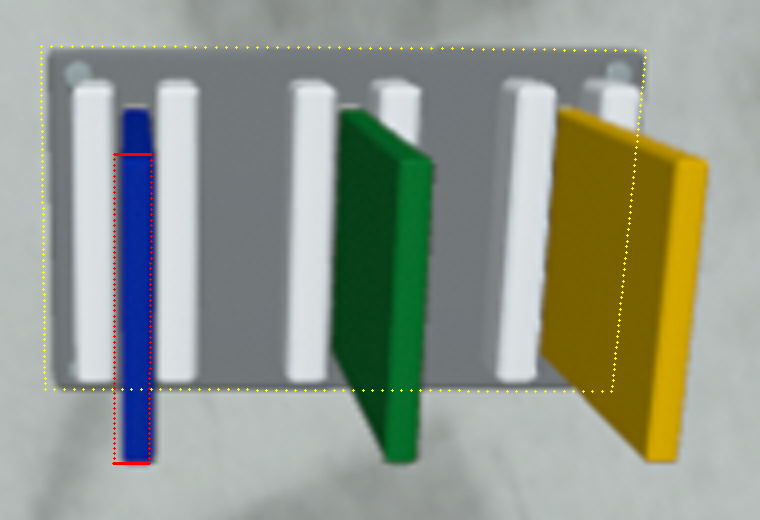

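View pics/ovE.png

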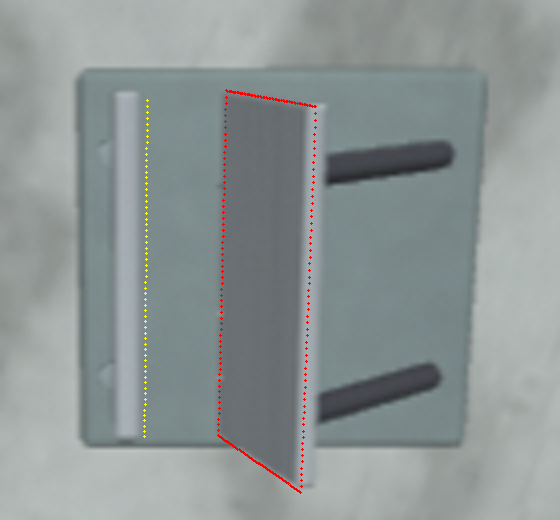

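Residuals against the overlay are 1–2 mm, so I corrected the tile by +1.2 mm in x at yaw −18.8°, and put the seat at (0.4847, 0.0938) at yaw 14.7°. Next is the grasp and lift.

```bash
python3 - <<'E'
from h import *
q=quat(toolR(np.radians(-18.8)))
gripper_to(0.03)
x,y=.4631,-.1594
bot.move_ptp([x,y,.16],q)
print("hit",bot.move_straight([x,y,.091],speed=.08,f_stop=6), sensors.get_eef_pos(),sensors.get_force())
gripper_to(0.0,40); print("w",sensors.get_gripper_width(),sensors.get_force())
bot.move_straight([x,y,.26],speed=.1)
print("w",sensors.get_gripper_width(),sensors.get_force(),sensors.get_time())
c=camera("scene"); cv2.imwrite("pics/s1.png",c["image"][:,:,::-1])
c=camera("wrist"); cv2.imwrite("pics/w1.png",c["image"][:,:,::-1])
E
python3 -c "
import cv2,numpy as np
cv2.imwrite('pics/c1.png',np.hstack([cv2.resize(cv2.imread('pics/%s1.png'%n),(400,300)) for n in 'sw']))"
```

```text
hit False [ 0.4635056  -0.15966317  0.09142569] [ 0.16103364 -0.12638576  0.18916963]
w 0.004855068504311474 [-0.23586317  0.25123559  3.89483362]
w 0.004329597728987484 [-0.59047405  0.82909326 -1.09818035] 9.0
```

View pics/c1.png

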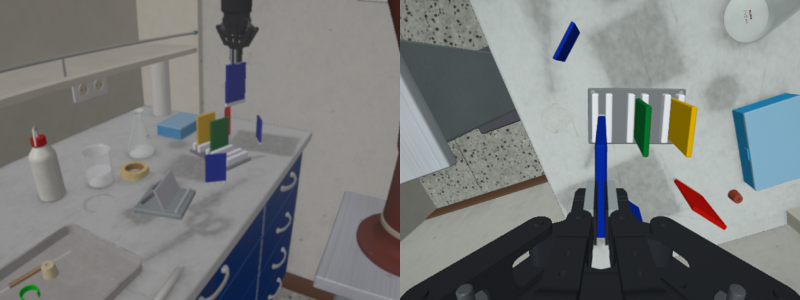

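The tile is lifted, straight in the jaws, and the other two tiles are still standing. I'll move it to the easel, stop just above the trough, and check.

```bash
cat >> h.py <<'E'
SEAT=np.array([.4847,.0938,.012]); YS=np.radians(14.7); TILT=np.radians(20)
def tcp(xb,zb,tilt=TILT):
    # xb,zb: tile back lower corner in seat frame
    s,c_=np.sin(tilt),np.cos(tilt)
    p=np.array([xb-.004*c_+.083*s,0,zb+.004*s+.083*c_])
    return SEAT+Rn.from_euler('z',YS).as_matrix()@p
E
python3 - <<'E'
from h import *
q=quat(toolR(YS,TILT))
bot.move_ptp(tcp(.008,.12),q)
bot.move_straight(tcp(.008,.02),speed=.1)
print(sensors.get_eef_pos(),tcp(.008,.02),sensors.get_force(),sensors.get_time())
for n in("scene","wrist","top"):
    c=camera(n); cv2.imwrite(f"pics/{n}2.png",c["image"][:,:,::-1]); 
    if n!="wrist": print([(round(d["p"],2),np.round(d["centre"],4).tolist()) for d in mark_of("blue_tile_centre",n)])
a=cv2.imread("pics/scene2.png")[170:370,170:370]; b=cv2.imread("pics/wrist2.png")
cv2.imwrite("pics/c2.png",np.hstack([cv2.resize(a,(400,400)),cv2.resize(b,(400,400))]))
T=np.array(SEAT); 
Rz=Rn.from_euler('z',YS).as_matrix()
print("expect centre",SEAT+Rz@np.array([.008-.00376+.0188,0,.02+.00137+.0517]))
E
```

```text
[0.51682576 0.10202825 0.11198396] [0.51626088 0.10207984 0.11136257] [ 0.77545544  0.74219243 -1.67527017] 11.325
[(0.95, [0.4594, -0.3354, 0.0416]), (0.73, [0.5116, 0.0985, 0.0858]), (0.68, [0.4538, -0.0322, 0.0439]), (0.53, [0.5214, -0.1805, 0.0622])]
[(0.8, [0.4574, -0.3415, 0.0392]), (0.55, [0.5095, 0.1017, 0.085]), (0.43, [0.4546, -0.0318, 0.0432])]
expect centre [0.50698585 0.09964658 0.08507   ]
```

View pics/c2.png

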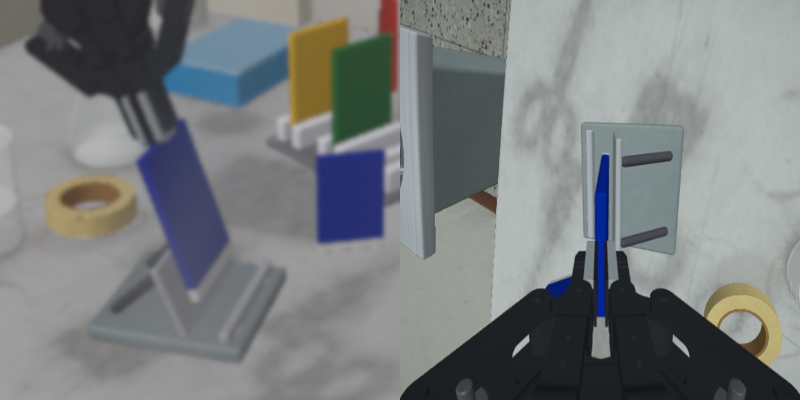

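The tile hangs over the trough, parallel to the backrest, and its centre agrees within 3 mm. Now I'll lower it until it touches.

Run:
```python
from h import *
h=bot.move_straight(tcp(.007,-.006),speed=.02,f_stop=2.5)
p=np.array(sensors.get_eef_pos()); print(h,p,p-tcp(.007,0),sensors.get_force())
ex=Rn.from_euler('z',YS).as_matrix()[:,0]
h2=bot.move_straight(p+ex*.006,speed=.015,f_stop=2.0)
p2=np.array(sensors.get_eef_pos()); print(h2,(p2-p)@ex,sensors.get_force(),sensors.get_time())
for n in("scene","wrist"):
    c=camera(n); cv2.imwrite(f"pics/{n}3.png",c["image"][:,:,::-1]); 
a=cv2.imread("pics/scene3.png")[200:370,190:360]; b=cv2.imread("pics/wrist3.png")[100:400,180:520]
cv2.imwrite("pics/c3.png",np.hstack([cv2.resize(a,(400,400)),cv2.resize(b,(400,400))]))
```

```text
True [0.5159901  0.10215288 0.09277185] [0.00069648 0.00032679 0.00140928] [1.9795151  0.52497564 3.9532317 ]
True 0.0014416362153821625 [ 1.21576078 -0.01459446  2.6248248 ] 12.75
```

View pics/c3.png

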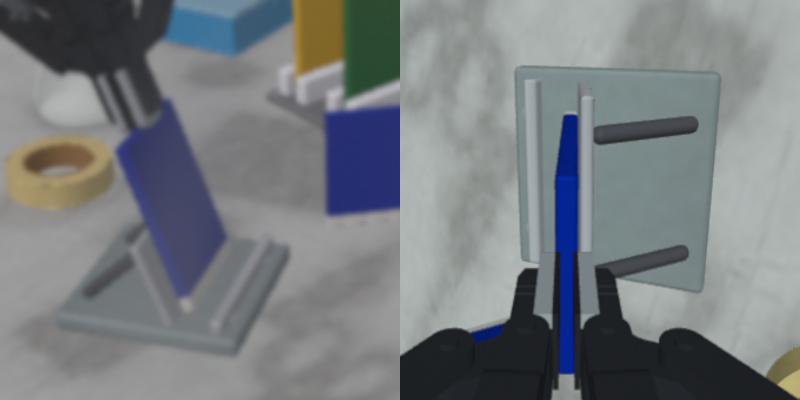

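Floor contact came 1.4 mm from the predicted height, and the tile is nearly against the backrest. I'll release it in small steps and back out along the tool axis.

Run:
```python
from h import *
for w in (.008,.012,.02,.03): gripper_to(w)
print(sensors.get_force(),sensors.get_gripper_width())
c=camera("scene"); cv2.imwrite("pics/scene4.png",c["image"][:,:,::-1])
p=np.array(sensors.get_eef_pos()); zt=toolR(YS,TILT)[:,2]
print(bot.move_straight(p-zt*.06,speed=.06,f_stop=4), sensors.get_force())
p=np.array(sensors.get_eef_pos())
bot.move_straight(p-zt*.08,speed=.15)
print(sensors.get_time())
for n in("scene","wrist","top"):
    c=camera(n); cv2.imwrite(f"pics/{n}5.png",c["image"][:,:,::-1]); np.savez(n+"5.npz",**c)
    for t in("blue","yellow","green"): print(n,t,[(round(d["p"],2),np.round(d["centre"],4).tolist(),np.round(Rn.from_euler('z',-YS).apply(d["centre"]-SEAT),4).tolist()) for d in mark_of(t+"_tile_centre",n)])
a=cv2.imread("pics/scene5.png")[180:350,190:360]; b=cv2.imread("pics/wrist5.png")
cv2.imwrite("pics/c5.png",np.hstack([cv2.resize(a,(400,400)),cv2.resize(b,(400,400))]))
```

```text
[-0.08062408 -0.07442666  0.02967991] 0.02972927440710984
False [ 0.41830613 -0.29503035 -0.59387079]
15.675
scene blue [(0.78, [0.4541, -0.0333, 0.0455], [-0.0619, -0.1152, 0.0335]), (0.69, [0.5101, 0.1003, 0.0625], [0.0262, -0.0002, 0.0505]), (0.64, [0.457, -0.3376, 0.0426], [-0.1363, -0.4103, 0.0306])]
scene yellow [(0.59, [0.5774, -0.2015, 0.0617], [0.0147, -0.3092, 0.0497])]
scene green [(0.78, [0.5801, -0.3503, 0.0516], [-0.0204, -0.4538, 0.0396]), (0.77, [0.5206, -0.181, 0.0618], [-0.035, -0.2749, 0.0498])]
wrist blue [(0.93, [0.4542, -0.0326, 0.0421], [-0.0616, -0.1145, 0.0301])]
wrist yellow []
wrist green [(0.56, [0.5187, -0.1786, 0.0625], [-0.0362, -0.2721, 0.0505]), (0.26, [0.4826, 0.0936, 0.0148], [-0.0021, 0.0003, 0.0028])]
top blue [(0.93, [0.5091, 0.1032, 0.0664], [0.026, 0.0029, 0.0544]), (0.85, [0.455, -0.3386, 0.0419], [-0.1385, -0.4107, 0.0299]), (0.6, [0.4511, -0.0342, 0.0427], [-0.065, -0.1153, 0.0307])]
top yellow [(0.87, [0.577, -0.1974, 0.0646], [0.0154, -0.3051, 0.0526])]
top green [(0.98, [0.5759, -0.3478, 0.0534], [-0.0238, -0.4503, 0.0414]), (0.84, [0.518, -0.1797, 0.0653], [-0.0372, -0.273, 0.0533])]
```

View pics/c5.png

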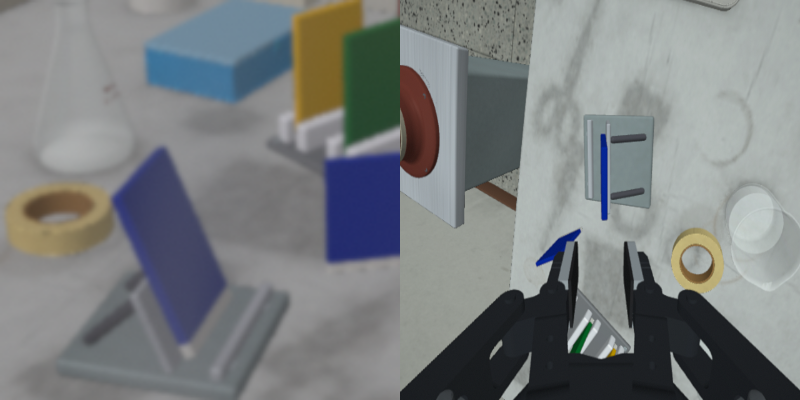

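The tile leans flush on the backrest. Its centre is at about (26, 1, 52) mm in the seat frame, against (26, 0, 53) predicted. I'll check that it isn't moving, then hand in.

Run:
```python
from h import *
bot.hold(1.0); c=camera("scene"); o=dict(np.load("scene5.npz"))["image"]
d=np.abs(c["image"][200:340,220:320].astype(int)-o[200:340,220:320]); print(d.max(),d.mean(),sensors.get_force(),sensors.get_time())
if d.mean()<4: bot.sign_off(); print("signed")
```

```text
3 0.4648809523809524 [ 0.57922157 -0.33040382  0.43481643] 17.325
the job is handed in; nothing more can be done
signed
```

The blue tile is on the easel, leaning flush on the backrest, and I've handed the job in at about 17.3 s of the 40 s allowed. I took it from the rack by its top edge and lowered it, tilted back 20°, until it touched the trough floor. Then I opened the gripper in small steps and backed away.

- **Tile position:** two cameras put its centre at about x 26, y 0 to 3, z 50 to 54 mm in the easel frame, all within the limits. The pictures show it square on the backrest, but I didn't measure its lean or squareness separately.
- **At rest:** after a 1 s hold, the picture of the tile had not changed beyond noise.
- **Other tiles:** yellow and green are still standing in the rack, within about 5 mm of where they were first measured, which is about the cameras' error. I didn't touch the look-alikes.
- **Failed or disagreeing checks:**
    - The trained networks often ranked look-alikes above the real tiles, so I picked by position.
    - After release, the wrist camera did not report the tile on the easel, so the position rests on the scene and top cameras.
    - The tile touched the trough floor 1.4 mm higher than predicted.
    - The gripper read 4 to 5 mm while holding the 8 mm tile.

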